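# Zero the mould-shop comparator on its setting bar, then load the plaster insert

### The job

Zero the comparator on the aluminium setting bar that stands in it by pressing its round button fully down. Then lift the bar out and stand it in the comparator's own shallow parking tray, and put the long ribbed plaster insert into the comparator in its place, seated flat on the plate between the stop and the sprung shoe. Do not press the button once the bar is out, and set both pieces down rather than dropping them.

Things in the scene. Friction and masses are not known exactly. Their poses are not given: they have to be found in the camera images.
- gauge: Fixed grey comparator, mm. Origin on the bench under the nest centre; z up, y = measuring axis. Nest: plate top at z 16 between stop (face y -40) and sprung shoe (face y 40 with bar in, 37 when empty, 54 when pushed right back); jaws 40 to 50 wide in x, upright to z 36, flaring out 16 up to z 69. Parking tray: centre x 110 y 0, inside 100 (x) by 124 (y), floor z 16, rim top z 26.
- master: Setting bar: plain aluminium block 36 mm (x) by 80 mm (y) by 55 mm high, about 0.43 kg. Origin: centre of its underside, z up. At the start it stands in the comparator's nest between stop and shoe, its y along the measuring axis, within 6 mm of the nest centre.
- insert: White plaster insert, inverted T: foot 44 (x) by 80 (y) by 22 mm high, full-length rib 22 mm thick (x), total height 57 mm, 0.15 kg. Origin: underside centre, z up, y along the rib. Near it a shorter ribbed piece (50 mm), a plain block and a round plug. Let down between the jaws it wedges the shoe aside (spring 1.5 to 2.7 N); aim 4 mm to the shoe side.
- zero (a joint): Travel of the comparator's round black zero button, m: 0 up, 0.006 fully down (5 N); pressed beyond 0.004; springs back. In the comparator's frame, mm: centre x 0, y 117.5, cap 30 across, top at z 78 over a collar 46 across (z 68). It is on a green housing, x -32 to 112, y 85 to 150, top z 56, that also bears a round dial at x 78 (top z 69).
Things that resemble listed ones, but are neither listed nor needed, are in the scene too. What is shaped like the insert but blue, orange or turquoise is not meant.

How it is judged:
On the way:
1. the zero button is pressed down while the setting bar stands in the nest (value of joint zero above 0.004 m and x of master in the frame of gauge between -0.012 and 0.012 m and y of master in the frame of gauge between -0.012 and 0.012 m and height (world z) of master between 0.01 and 0.022 m and angle between master's own z axis and vertical below 0.12 rad and angle between the y axis of master and the y axis of gauge, either way round below 0.2 rad), for 0.1 s.
At the end, for the whole second after the job is handed in: At rest: insert in the nest, centre within 12 mm both ways, underside within 6 mm of the plate top, upright within 7 degrees, turned under 11 degrees off the measuring axis; setting bar upright (7 degrees) on the floor of the parking tray inside its rim; button up (x of insert in the frame of gauge between -0.012 and 0.012 m and y of insert in the frame of gauge between -0.012 and 0.012 m and height (world z) of insert between 0.01 and 0.022 m and angle between each of insert, master's own z axis and vertical below 0.12 rad and angle between the y axis of insert and the y axis of gauge, either way round below 0.2 rad and linear speed of each of insert, master below 0.02 m/s and x of master in the frame of gauge between 0.075 and 0.145 m and y of master in the frame of gauge between -0.048 and 0.048 m and height (world z) of master between 0.01 and 0.022 m and value of joint zero below 0.003 m); the robot touches nothing.
It fails at once if the zero button is pressed (3 mm or more) while the setting bar is out of the nest (value of joint zero above 0.003 m and not (x of master in the frame of gauge between -0.012 and 0.012 m and y of master in the frame of gauge between -0.012 and 0.012 m and height (world z) of master between 0.01 and 0.022 m and angle between master's own z axis and vertical below 0.12 rad and angle between the y axis of master and the y axis of gauge, either way round below 0.2 rad)).
It fails at once if the insert is dropped (falls free faster than 0.7 m/s, about 25 mm) (linear speed of insert above 0.7 m/s and contact force between the fingers and insert below 0.1 N).
It fails at once if the setting bar is dropped (falls free faster than 0.7 m/s, about 25 mm) (linear speed of master above 0.7 m/s and contact force between the fingers and master below 0.1 N).
It also fails if it takes over 67 s, if anything falls off the work surface, if the arm or the gripper's body presses on something with over 40 N, if the wrist force passes 120 N, or if a joint passes its speed limit or range.

### The arm

A 7-joint arm with a two-finger parallel gripper is mounted at the origin on the work surface. World frame = base frame: x ahead of the robot, y to its left, z up, the work surface at z = 0. Lengths are in m, angles in rad, forces in N, time in s.
With the tool pointing down it reaches from about 0.35 to 0.9 m from the base axis. Payload 8.1 kg.
Tool frame: the origin (TCP) lies at the centre of the arm's flange, where the gripper is bolted on; the fingertips stand 178 mm ahead of it and the grasp point (between the pads) lies 159 mm ahead of it; z points along the fingers, y is the line along which they close (so a half turn about z gives the same grasp; the last joint's range is limited). The gripper opens to 92 mm and grips with 3 to 60 N. Pads are 19 mm wide; open, the fingers measure 130 mm over their backs; the gripper's body (75 mm by 190 mm) begins 47 mm behind the grasp point.
Start: joints at [-1.304, 0.434, 0.025, 1.573, -0.012, 1.134, -0.075], TCP at [0.226, 0.583, 0.405] pointing down, gripper open.
Joint ranges: [-2.62, 2.62], [-0.44, 2.09], [-1.27, 1.32], [0.08, 2.57], [-1.32, 4.46], [0.12, 2], [-2.74, 2.74]. Speed limits (rad/s): [2.22, 2.22, 3.01, 3.01, 3.14, 3.14, 3.14].

### API

Orientations are given as a rotation vector (axis times angle).
In Python, from cell import arm gives the robot as it stands. The module is installed in compiled form; this text tells all that it offers.
- The arm moves only by the shell command python3 -m inch 'ROWS' [FORCE]. ROWS is text: rows parted by semicolons, each of 5 numbers parted by spaces: the shift along the tool's x, y, z in m, then the turn about the tool's z in rad, then the finger opening in m, from 0 to 0.0918. In form: x y z roll fingers; .... A call has 1 to 5 rows; each row is the pose to reach, as a shift and turn from the pose commanded when the call began, along the tool's axes at that moment; what a row does not reach only later rows make up. A row lasts 1/10 s, in which the tool goes at most 50 mm and 8.59 degrees, less where a joint would pass 70% of its speed; a pose out of reach is approached as far as the arm can. A call with a gripper value outside its range is refused whole. The fingers move at their own pace and stop on an object; FORCE is the grip in N (left out, the last holds). Time passes only in rows, so rows that repeat a pose let the fingers close. It gives the time, the measured TCP pose, the force, the opening and the grip force at its end, in the units of the state.
- arm.observe(): the state, without advancing time (a new reading comes with each control period).
- arm.get_image(name): name is "scene" or "top" or "wrist"; returns the picture (400x640x3 uint8, red, green, blue); there is no depth.
- arm.get_calibration(name): a dict with "intrinsics" (3x3 intrinsics, pixels), "pose" (4x4, takes a point from camera to world coordinates). Camera axes: x right, y up, looking along -z (the intrinsics and any distortion apply to the point x, -y, -z); pixel columns grow to the right and rows downward; lengths in m; the calibration is good to about 2 mm. A picture is of the moment at which its call begins: read the wrist's pose just before it. get_calibration takes no time and is no camera call; for the wrist camera it gives the pose at the moment of the call.
- arm.sign_off(): hands the job in; it is judged then, once.
Trained networks look in the newest picture that a camera, given by its name, has taken for a name from the list of things; names that differ only in an ending like _2 or _b are one class to them, and where a whole thing is asked for, a point or a joint stands for the part that bears it (a point fixed in the world has none). Each returns a list of dicts, best first, with "conf" (0 to 1); they miss things now and then, are a little off and sometimes report something else, mostly with a low value. They report only what shows in the picture. A call takes as long as a camera call. They do not tell look-alikes from the thing itself.
- arm.look_for(camera, query): "point" ([row, column] in pixels, amid what is visible of it).
- arm.silhouettes(camera, query): "region" (400x640 bool, what is visible of it) and "point" ([row, column] in pixels, amid what is visible of it).
- arm.place_of(camera, query): "point" ([row, column] in pixels: a listed point, or the origin of a listed thing).
The state is a dict: "clock": time; "joints": joint angles; "dq": joint speeds; "joint_efforts": joint torques, N m; "position": TCP position; "ee_rot": TCP orientation; "force": force on the tool from outside, world axes, zero at the start; "ft_torque": the same for the moment, N m; "width": opening from 0.0 (shut) to 1.0 (fully open); "gripper_force": force on a finger pad.
Only numpy, scipy, OpenCV 4.12 (cv2) and the standard library are available. Lean on these libraries where they do the work, as an engineer would, in place of code of your own. Each camera call takes 0.05 s, during which the arm holds its last target. There are 200 camera calls.

## Working session

There is one attempt and no reset: what is moved stays moved. The work goes in short steps, Python scripts to look and compute and a shell command to move; the robot and the scene stay as the last step left them, time stands still between calls to the robot, and variables do not carry over. Pictures are saved under pics/ and viewed, at most 10 in all, crops included, and the job is handed in when it is done.

```bash
mkdir -p pics; cat > h.py <<'E'
import numpy as np, cv2
from cell import arm
from scipy.spatial.transform import Rotation as R
def save(cam,name):
    im=arm.get_image(cam); cv2.imwrite(f'pics/{name}.png',im[:,:,::-1]); return im
def ray(cam,row,col,z,cal=None):
    c=cal or arm.get_calibration(cam); K=np.array(c['intrinsics']);T=np.array(c['pose'])
    d=np.linalg.inv(K)@[col,row,1]; d=T[:3,:3]@[d[0],-d[1],-d[2]]
    return T[:3,3]+d*(z-T[2,3])/d[2]
def proj(cam,p,cal=None):
    c=cal or arm.get_calibration(cam); K=np.array(c['intrinsics']);T=np.array(c['pose'])
    q=T[:3,:3].T@(np.asarray(p)-T[:3,3]); u=K@[q[0],-q[1],-q[2]]; return u[1]/u[2],u[0]/u[2]
E
python3 - <<'E'
from h import *
np.set_printoptions(precision=4,suppress=True)
s=arm.observe();print(s['clock'],s['position'],s['ee_rot'],s['force'],s['width'])
print(R.from_rotvec(s['ee_rot']).as_matrix())
for c in('top','scene'):
    save(c,c+'0'); k=arm.get_calibration(c); print(c,k)
    for q in('gauge','master','insert','zero'):
        print(q,[(np.round(d['point'],1),round(d['conf'],2)) for d in arm.place_of(c,q)])
E
```

```text
0.0 [0.2258 0.5825 0.4039] [-0.5777 -3.0879  0.0025] [-0.5577  0.7836 -0.4615] 0.9992740009196925
[[-0.9324  0.3615 -0.0004]
 [ 0.3615  0.9324 -0.0015]
 [-0.0002 -0.0016 -1.    ]]
top {'intrinsics': array([[485.8871,   0.    , 313.035 ],
       [  0.    , 485.8871, 199.149 ],
       [  0.    ,   0.    ,   1.    ]]), 'pose': array([[-0.0193,  0.9811, -0.1923,  0.2031],
       [-0.9998, -0.021 , -0.0067, -0.0549],
       [-0.0106,  0.1922,  0.9813,  1.1701],
       [ 0.    ,  0.    ,  0.    ,  1.    ]])}
gauge [(array([179.7, 234.4]), 0.87)]
master [(array([183.4, 225.6]), 0.67)]
insert [(array([233.7, 404.3]), 0.82), (array([233.7, 470.5]), 0.81), (array([284.9, 418.9]), 0.69), (array([189. , 428.6]), 0.64)]Traceback (most recent call last):
  File "<stdin>", line 8, in <module>
ValueError: it knows: gauge, insert, master
```

View pics/top0.png

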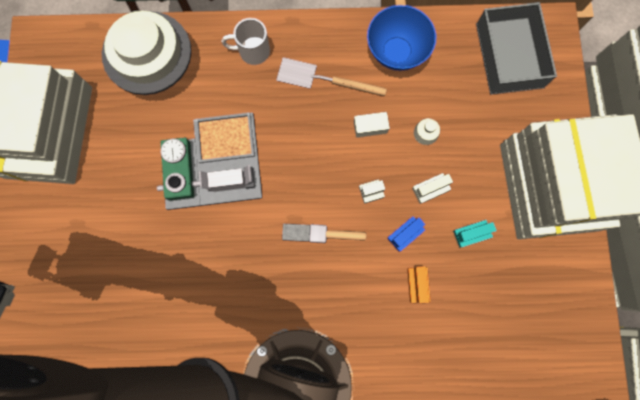

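The top view shows the gauge at about (180,210), with its +y to image left and +x up. Its button is at (183,175), its dial at (151,172) and the bar at (178,228). The long white insert is at (187,433), and the short ribbed piece at (190,372).

```bash
cat >> h.py <<'E'
def shift(target,yaw=None,s=None):
    """target: world xyz of TCP; yaw: desired world angle of tool y axis (mod pi)"""
    s=s or arm.observe(); M=R.from_rotvec(s['ee_rot']).as_matrix()
    d=M.T@(np.asarray(target)-s['position'])
    r=0
    if yaw is not None:
        cur=np.arctan2(M[1,1],M[0,1]); r=-(yaw-cur); r=(r+np.pi/2)%np.pi-np.pi/2
    return np.round(d,4),round(float(r),4)
E
python3 - <<'E'
from h import *
np.set_printoptions(precision=4,suppress=True)
b=ray('top',183,175,.078);d=ray('top',151,172,.069)
print('btn',b,'dial',d, 'dist',np.linalg.norm((d-b)[:2]))
yaw=np.arctan2(d[1]-b[1],d[0]-b[0]);print('gauge yaw',yaw)
G=R.from_euler('z',yaw).as_matrix()
print('nest by button',b-G@[0,.1175,.078],'place_of',ray('top',179.7,234.4,0),'master',ray('top',183.4,225.6,.016))
arm.get_image('top')
for r in arm.silhouettes('top','insert'):
    m=r['region'].astype(np.uint8); (c,wh,a)=cv2.minAreaRect(cv2.findNonZero(m)); print(r['conf'],r['point'],c,wh,a)
    if abs(c[0]-433)<15:
        P=np.array([ray('top',p[1],p[0],.04)[:2] for p in cv2.boxPoints((c,wh,a))]); print(P,P.mean(0))
print(arm.observe()['joints'])
print(shift([b[0],b[1],.40],yaw+np.pi/2))
E
```

```text
btn [0.4621 0.271  0.078 ] dial [0.542  0.2836 0.069 ] dist 0.08088932539826196
gauge yaw 0.15569363053510205
nest by button [0.4803 0.1549 0.    ] place_of [0.4858 0.147  0.    ] master [0.4731 0.1656 0.016 ]
0.92 [231.9, 474.3] (475.5000305175781, 233.00001525878906) (19.28989028930664, 41.42583465576172) 71.56504821777344
0.87 [188.8, 431.6] (433.73284912109375, 187.71234130859375) (18.95217514038086, 39.64231872558594) 65.55604553222656
[[ 0.4484 -0.2823]
 [ 0.4866 -0.3707]
 [ 0.444  -0.3862]
 [ 0.4063 -0.2983]] [ 0.4463 -0.3344]
0.87 [285.6, 418.6] (418.4795227050781, 284.77459716796875) (35.67108154296875, 20.370542526245117) 84.80557250976562
[[ 0.2588 -0.2596]
 [ 0.262  -0.3065]
 [ 0.182  -0.3086]
 [ 0.1787 -0.2624]] [ 0.2204 -0.2843]
0.64 [234.2, 407.4] (407.458984375, 233.45079040527344) (19.9737548828125, 38.539100646972656) 50.194427490234375
[-1.3036  0.4348  0.025   1.5735 -0.0116  1.134  -0.0751]
(array([-0.3329, -0.2052,  0.0046]), -0.5256)
```

```bash
python3 -m inch '-.04 -.028 .006 .15 0.0918; -.08 -.056 .012 .3 .0918; -.12 -.084 .018 .45 .0918; -.16 -.112 .024 .6 .0918; -.2 -.14 .03 .74 0.0918'
python3 -c "
from h import *
print(shift([.472,.213,.35],.156))"
```

```text
clock: 0.8
position: [0.3625, 0.3781, 0.3747]
ee_rot: [-1.663, -2.665, -0.001]
force: [0.9, 0.9, -0.8]
width: 0.998
gripper_force: 0.0
(array([-0.1964,  0.0258,  0.0247]), 0.2989)
```

```bash
python3 -m inch '-.046 .006 .006 .1 0; -.092 .012 .012 .2 0; -.138 .018 .018 .3 0; -.184 .026 .024 .3 0; -.196 .026 .025 .3 0'
cat > lk.py <<'E'
from h import *
import sys
np.set_printoptions(precision=4,suppress=True)
n=sys.argv[1]
s=arm.observe();print(s['position'],s['ee_rot'],s['dq'].__abs__().max() if hasattr(s['dq'],'max') else s['dq'])
c=arm.get_calibration('wrist'); save('wrist',n); np.savez('pics/'+n,**c); print(c)
E
python3 lk.py w1
```

```text
clock: 1.3
position: [0.4747, 0.211, 0.3496]
ee_rot: [2.042, 2.384, -0.001]
force: [0.1, 0.9, 0.4]
width: 0.615
gripper_force: 0.0
[0.4747 0.211  0.3496] [ 2.0423  2.3841 -0.0011] 0.18739507404709407
{'intrinsics': array([[278.6588,   0.    , 318.9143],
       [  0.    , 278.6588, 197.1176],
       [  0.    ,   0.    ,   1.    ]]), 'pose': array([[ 0.9882, -0.146 , -0.046 ,  0.4626],
       [ 0.153 ,  0.9426,  0.2967,  0.2898],
       [ 0.0001, -0.3002,  0.9539,  0.3295],
       [ 0.    ,  0.    ,  0.    ,  1.    ]])}
```

View pics/w1.png

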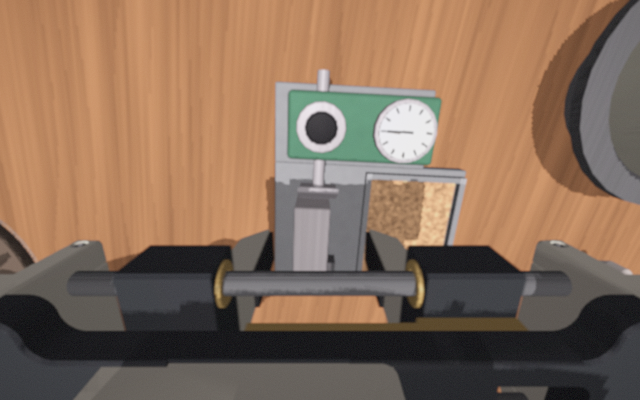

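The wrist view shows the button at (127,320), the dial at (130,406) and the bar top spanning columns 294–329 from row ~207 down.

```bash
python3 - <<'E'
from h import *
np.set_printoptions(precision=4,suppress=True)
c=dict(np.load('pics/w1.npz'))
b=ray('w',127,321,.078,c);d=ray('w',130.5,406,.069,c)
yaw=np.arctan2(d[1]-b[1],d[0]-b[0]);print(b,d,np.linalg.norm((d-b)[:2]),yaw)
hl=[ray('w',r,q,.056,c) for r,q in((94,290),(97,440),(163,433),(157,289))];print(np.array(hl))
e=hl[1]-hl[0];e2=hl[2]-hl[3];print('yaws',np.arctan2(e[1],e[0]),np.arctan2(e2[1],e2[0]),np.linalg.norm(e))
G=R.from_euler('z',yaw).as_matrix();n=b-G@[0,.1175,.078];print('nest',n)
for p in((208,295),(208,329),(270,294),(270,329)): print('bar top in gauge',G.T@(ray('w',*p,.071,c)-n))
print(shift([b[0],b[1],.29],yaw),proj('w',b,c))
E
```

```text
[0.4667 0.2756 0.078 ] [0.5439 0.2839 0.069 ] 0.07763115027755542 0.10690911028229726
[[0.4342 0.2992 0.056 ]
 [0.5716 0.3178 0.056 ]
 [0.5821 0.2571 0.056 ]
 [0.4404 0.2412 0.056 ]]
yaws 0.13484427035591875 0.11180136931635441 0.13860456208918392
nest [0.4792 0.1588 0.    ]
bar top in gauge [-0.0217  0.0385  0.071 ]
bar top in gauge [0.0117 0.0401 0.071 ]
bar top in gauge [-0.0213 -0.0313  0.071 ]
bar top in gauge [ 0.0157 -0.0295  0.071 ]
(array([0.0649, 0.0023, 0.0595]), 0.0473) (np.float64(127.00000000000004), np.float64(321.0))
```

```bash
python3 -m inch '.045 .002 .02 .035 0; .065 .002 .05 .035 0; .065 .002 .075 .035 0; .065 .002 .085 .035 0; .065 .002 .085 .035 0' 20
python3 -c "
from h import *
s=arm.observe();print(s['position'],s['force'],shift([.4667,.2756,.2505],.12))"
```

```text
clock: 1.85
position: [0.4631, 0.2806, 0.2638]
ee_rot: [-2.076, -2.357, 0.004]
force: [0.0, -1.2, -0.2]
width: 0.136
gripper_force: 0.0
[0.46305137 0.28056388 0.26375518] [ 0.01096824 -1.18881777 -0.21431943] (array([-0.0054,  0.003 ,  0.0133]), 0.0066)
```

```bash
python3 -m inch '-.004 .003 0 0 0; -.004 .003 .006 0 0; -.004 .003 .01 0 0; -.004 .003 .013 0 0; -.004 .003 .014 0 0'
```

```text
clock: 2.35
position: [0.4678, 0.2767, 0.251]
ee_rot: [2.077, 2.356, 0.002]
force: [1.9, -0.2, 4.4]
width: 0.006
gripper_force: 2.2
```

```bash
python3 -m inch '0 0 .002 0 0; 0 0 .003 0 0; 0 0 .003 0 0; 0 0 .003 0 0'
```

```text
clock: 2.75
position: [0.4679, 0.2766, 0.2499]
ee_rot: [2.078, 2.356, 0.003]
force: [-3.8, -4.9, 27.4]
width: 0.003
gripper_force: 13.9
```

```bash
python3 -m inch '0 0 -.04 0 0.03; 0 0 -.06 0 .06; -.05 0 -.06 0 .06; -.1 0 -.06 0 .06; -.112 0 -.06 0 .06'
python3 lk.py w2; python3 - <<'E'
from h import *
arm.get_image('top')
for r in arm.silhouettes('top','master'): 
    print(r['conf'],r['point'],ray('top',*r['point'],.06)) 
for y in(.107,.12,.135):
  print(shift(np.array([.4667,.2756,.211])+R.from_euler('z',y).as_matrix()@[-.004,-.1155,0],y))
E
```

```text
clock: 3.25
position: [0.4814, 0.1603, 0.3079]
ee_rot: [2.084, 2.35, -0.003]
force: [-0.9, 0.1, -1.0]
width: 0.391
gripper_force: 0.0
[0.4814 0.1603 0.3079] [ 2.0836  2.3498 -0.0027] 0.16350047955018
{'intrinsics': array([[278.6588,   0.    , 318.9143],
       [  0.    , 278.6588, 197.1176],
       [  0.    ,   0.    ,   1.    ]]), 'pose': array([[ 0.9929, -0.1141, -0.0342,  0.472 ],
       [ 0.1191,  0.9471,  0.298 ,  0.2395],
       [-0.0016, -0.3   ,  0.9539,  0.2879],
       [ 0.    ,  0.    ,  0.    ,  1.    ]])}
0.71 [181.1, 236.1] [0.4678112  0.13258949 0.06      ]
(array([-0.0042, -0.0067,  0.0967]), 0.017)
(array([-0.0043, -0.0051,  0.0967]), 0.004)
(array([-0.0043, -0.0034,  0.0967]), -0.011)
```

View pics/w2.png

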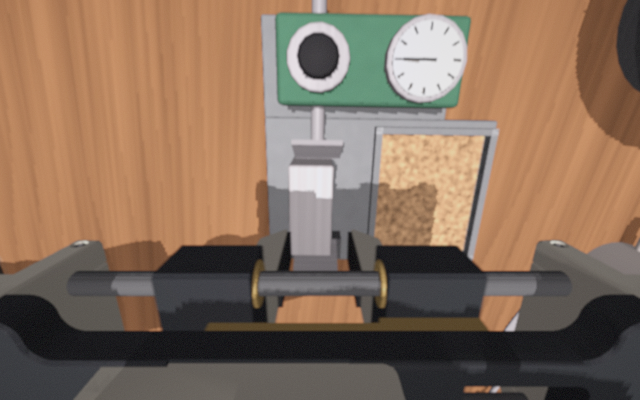

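The bar top covers columns 290–333 and rows ~165–255. The housing front edge runs (278,105)–(457,107), and the tray's inside left edge is near column 382 at the back.

```bash
python3 - <<'E'
from h import *
np.set_printoptions(precision=4,suppress=True)
c=dict(np.load('pics/w2.npz'))
P=lambda r,q,z:ray('w',r,q,z,c)
for a,b in(((105,278),(107,457)),((13,279),(17,470))):
  e=P(*b,.056)-P(*a,.056);print(np.arctan2(e[1],e[0]),np.linalg.norm(e))
b=P(56,318.5,.078);d=P(59,427,.069);e=d-b;print('btn',b,np.arctan2(e[1],e[0]),np.linalg.norm(e))
B=[P(*p,.071) for p in((166,290),(166,333),(255,291),(255,332))];print(np.array(B),np.mean(B,0))
m=np.mean(B,0); e=(B[0]+B[1]-B[2]-B[3]);print('bar yaw',np.arctan2(-e[0],e[1]))
print(shift([m[0],m[1],.211],.115))
E
```

```text
0.1087799957294074 0.14159491411826725
0.10077511479900676 0.13830425319229778
btn [0.4673 0.274  0.078 ] 0.11344111338573784 0.07774510731965326
[[0.4541 0.1946 0.071 ]
 [0.4878 0.1986 0.071 ]
 [0.4619 0.1163 0.071 ]
 [0.4975 0.1206 0.071 ]] [0.4753 0.1575 0.071 ]
bar yaw 0.11143053107933155
(array([-0.007 , -0.0067,  0.0967]), 0.009)
```

```bash
python3 -m inch '-.006 -.006 .03 .01 .06; -.006 -.006 .06 .01 .06; -.006 -.006 .08 .01 .06; -.006 -.006 .097 .01 .06; -.006 -.006 .097 .01 .06'; python3 -m inch '0 0 0 0 .045;0 0 0 0 .03;0 0 0 0 .02;0 0 0 0 .02;0 0 0 0 .02' 30
```

```text
clock: 3.9
position: [0.475, 0.1606, 0.2086]
ee_rot: [-2.085, -2.347, 0.005]
force: [-0.8, 0.0, -0.3]
width: 0.653
gripper_force: 0.0
clock: 4.4
position: [0.4753, 0.1593, 0.2113]
ee_rot: [-2.088, -2.345, 0.001]
force: [-4.8, 0.7, 5.5]
width: 0.394
gripper_force: 30.0
```

```bash
python3 -m inch '0 0 -.02 0 .02;0 0 -.05 0 .02;0 0 -.07 0 .02;0 .03 -.07 0 .02;0 .06 -.07 0 .02'; python3 -m inch '0 .03 0 0 .02;0 .055 0 0 .02;0 .055 .02 0 .02;0 .055 .045 0 .02;0 .055 .045 0 .02'
python3 -c "
from h import *
s=arm.observe();print(s['position'],s['force'],s['width'])
print(R.from_euler('z',-.11).as_matrix()@(s['position']-[.480,.158,.159]))
save('scene','s3');save('top','t3')"
```

```text
clock: 4.9
position: [0.5359, 0.1663, 0.282]
ee_rot: [-2.088, -2.347, -0.002]
force: [0.2, 0.1, -4.5]
width: 0.389
gripper_force: 29.9
clock: 5.4
position: [0.5886, 0.172, 0.2327]
ee_rot: [-2.087, -2.344, 0.009]
force: [-0.9, 0.5, -5.8]
width: 0.389
gripper_force: 29.9
[0.58860124 0.17201275 0.23266736] [-0.88120076  0.54452004 -5.77908087] 0.3890958645442618
[0.10948316 0.002006   0.07366736]
```

View pics/s3.png

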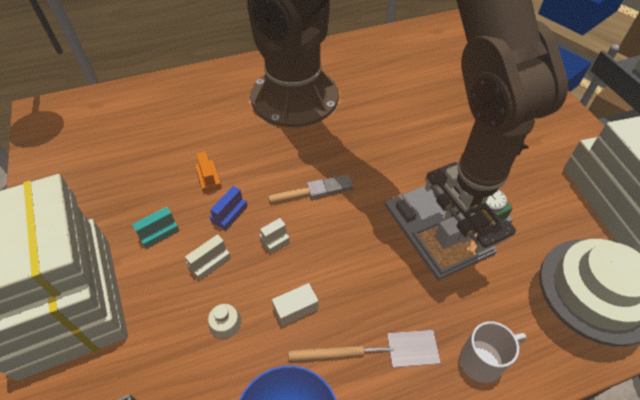

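```bash
python3 -m inch '0 0 .012 0 .02;0 0 .02 0 .02;0 0 .024 0 .02;0 0 .025 0 .02;0 0 .025 0 .02'
```

```text
clock: 6.0
position: [0.5902, 0.1723, 0.2112]
ee_rot: [-2.089, -2.346, 0.0]
force: [-4.1, -0.1, 3.3]
width: 0.395
gripper_force: 29.9
```

Upward contact force: the bar stands on the floor. I release it and rise.

```bash
python3 -m inch '0 0 0 0 .04;0 0 0 0 .06;0 0 0 0 .06;0 0 -.03 0 .06;0 0 -.08 0 .06'; python3 -m inch '0 0 -.04 0 .06;0 0 -.04 0 .06'
python3 - <<'E'
from h import *
s=arm.observe();print(s['position'],s['joints'])
M=R.from_rotvec(s['ee_rot']).as_matrix();print(M)
arm.get_image('top')
print([(np.round(d['point'],1),round(d['conf'],2),ray('top',*d['point'],.016)) for d in arm.place_of('top','master')])
a=np.deg2rad(113.4-90)
for y in (a,):print(shift([.447,-.334,.33],y))
E
```

```text
clock: 6.5
position: [0.5893, 0.1722, 0.2888]
ee_rot: [-2.087, -2.345, 0.009]
force: [0.4, 1.0, 0.0]
width: 0.65
gripper_force: 0.0
clock: 6.7
position: [0.5925, 0.1723, 0.3368]
ee_rot: [2.086, 2.342, 0.014]
force: [0.7, -0.2, 0.3]
width: 0.656
gripper_force: 0.0
[0.59245668 0.17233408 0.33684141] [-0.62972001  0.49379411  0.37933647  1.70433692 -0.21458753  0.97406132
 -0.05656803]
[[-0.11528058  0.99328667  0.00959085]
 [ 0.99332999  0.11525122  0.00356141]
 [ 0.00243214  0.00993744 -0.99994766]]
[(array([137.2, 222.2]), 0.78, array([0.5912074, 0.1759043, 0.016    ]))]
(array([-0.4864, -0.2014,  0.0009]), -0.2923)
```

The top view confirms the bar at (0.591, 0.176) in the tray.

```bash
python3 -m inch '-.046 -.019 0 -.05 .06;-.092 -.038 0 -.1 .06;-.138 -.057 0 -.15 .06;-.184 -.076 0 -.2 .06;-.23 -.095 0 -.29 .06'
python3 -c "
from h import *
print(shift([.447,-.34,.33],np.deg2rad(23.4)))"
```

```text
clock: 7.3
position: [0.5213, -0.0686, 0.3293]
ee_rot: [-1.723, -2.624, 0.002]
force: [-0.0, -0.5, 0.4]
width: 0.649
gripper_force: 0.0
(array([-0.2195, -0.176 , -0.0005]), 0.0003)
```

```bash
python3 -m inch '-.038 -.03 0 0 .06;-.076 -.06 0 0 .06;-.114 -.09 0 0 .06;-.152 -.12 0 0 .06;-.19 -.15 0 0 .06'; python3 -m inch '-.03 -.026 .01 0 .06;-.03 -.026 .01 0 .06;-.03 -.026 .01 0 .06'; python3 lk.py w4
```

```text
clock: 7.8
position: [0.4587, -0.3023, 0.3293]
ee_rot: [-1.726, -2.622, 0.0]
force: [0.7, -0.0, -0.4]
width: 0.651
gripper_force: 0.0
clock: 8.1
position: [0.4469, -0.3392, 0.3191]
ee_rot: [-1.73, -2.619, 0.001]
force: [0.4, 1.0, 0.1]
width: 0.653
gripper_force: 0.0
[ 0.4469 -0.3392  0.3191] [-1.7297 -2.6189  0.0005] 0.04304592157281063
{'intrinsics': array([[278.6588,   0.    , 318.9143],
       [  0.    , 278.6588, 197.1176],
       [  0.    ,   0.    ,   1.    ]]), 'pose': array([[ 0.9199, -0.3754, -0.1132,  0.4154],
       [ 0.392 ,  0.8785,  0.2731, -0.2658],
       [-0.0031, -0.2956,  0.9553,  0.2994],
       [ 0.    ,  0.    ,  0.    ,  1.    ]])}
```

View pics/w4.png

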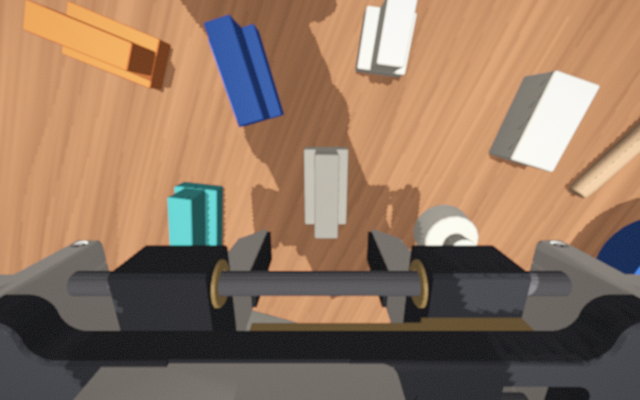

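The insert is centred at column ~326, almost aligned with the tool. Its rib top spans (153,314)–(238,338).

```bash
python3 - <<'E'
from h import *
np.set_printoptions(precision=4,suppress=True)
c=dict(np.load('pics/w4.npz'))
P=lambda r,q,z:ray('w',r,q,z,c)
B=np.array([P(*p,.057) for p in((153,314),(153,339),(238,315),(238,337.5))]);m=B.mean(0)
f,n=B[:2].mean(0),B[2:].mean(0);e=f-n
print(m,'len',np.linalg.norm(e),'w',np.linalg.norm(B[1]-B[0]),np.linalg.norm(B[3]-B[2]),'yaw',np.arctan2(-e[0],e[1]))
a=P(149,305,.022);b=P(149,348,.022);print(np.linalg.norm(a-b),np.arctan2((b-a)[1],(b-a)[0]),(a+b)/2)
yaw=np.arctan2(-e[0],e[1])
print(shift([m[0],m[1],.204],yaw))
E
```

```text
[ 0.4505 -0.3327  0.057 ] len 0.08090592878886776 w 0.021698879735103344 0.021459545349130082 yaw 0.407946554322792
0.04253065201055741 0.40324866465011316 [ 0.4356 -0.2963  0.022 ]
(array([0.0035, 0.0048, 0.1155]), -0.0021)
```

```bash
python3 -m inch '.0035 .005 .04 0 .06;.0035 .005 .08 0 .05;.0035 .005 .105 0 .045;.0035 .005 .115 0 .045;.0035 .005 .115 0 .045'; python3 -m inch '0 0 0 0 .03;0 0 0 0 .015;0 0 0 0 .01;0 0 0 0 .01;0 0 0 0 .01' 30
```

```text
clock: 8.65
position: [0.4513, -0.3321, 0.2046]
ee_rot: [-1.724, -2.623, -0.001]
force: [-0.4, -0.6, 1.7]
width: 0.493
gripper_force: 0.0
clock: 9.15
position: [0.4513, -0.3338, 0.2068]
ee_rot: [1.727, 2.622, 0.001]
force: [0.2, 1.3, 7.6]
width: 0.237
gripper_force: 30.0
```

```bash
python3 -m inch '0 0 -.03 0 .01;0 0 -.075 0 .01;.046 0 -.1 0 .01;.092 .01 -.1 0 .01;.138 .02 -.1 0 .01' 
python3 -c "
from h import *
s=arm.observe();print(s['width'],shift([.4797,.161,.31],.11))"
```

```text
clock: 9.65
position: [0.4142, -0.1978, 0.3068]
ee_rot: [1.729, 2.621, 0.002]
force: [0.8, 1.2, -1.3]
width: 0.237
gripper_force: 30.0
0.237364703039702 (array([ 0.304 ,  0.2014, -0.0031]), 0.2946)
```

```bash
python3 -m inch '.04 .026 0 .06 .01;.08 .052 0 .12 .01;.12 .078 0 .18 .01;.16 .104 0 .24 .01;.2 .13 0 .295 .01'; python3 -c "
from h import *
s=arm.observe();print(s['width'],shift([.4797,.161,.31],.11))"
```

```text
clock: 10.15
position: [0.4552, 0.0381, 0.3062]
ee_rot: [2.098, 2.338, 0.002]
force: [0.6, -1.1, -0.2]
width: 0.237
gripper_force: 30.0
0.23669901545796843 (array([ 0.1196,  0.0376, -0.0037]), -0.0017)
```

```bash
python3 -m inch '.04 .012 0 0 .01;.08 .024 0 0 .01;.115 .036 0 0 .01;.115 .036 0 0 .01;.115 .036 0 0 .01'; python3 lk.py w5; python3 -c "
from h import *
print(shift([.4797,.161,.31],.11))"
```

```text
clock: 10.65
position: [0.4782, 0.1551, 0.3057]
ee_rot: [2.093, 2.343, -0.0]
force: [-1.2, -0.5, -1.5]
width: 0.24
gripper_force: 30.0
[0.4782 0.1551 0.3057] [ 2.0925  2.3431 -0.0002] 0.02997096198653335
{'intrinsics': array([[278.6588,   0.    , 318.9143],
       [  0.    , 278.6588, 197.1176],
       [  0.    ,   0.    ,   1.    ]]), 'pose': array([[ 0.9937, -0.1074, -0.0325,  0.4694],
       [ 0.1122,  0.9484,  0.2965,  0.2345],
       [-0.001 , -0.2983,  0.9545,  0.2858],
       [ 0.    ,  0.    ,  0.    ,  1.    ]])}
(array([ 0.0068,  0.0023, -0.0043]), 0.0009)
```

View pics/w5.png

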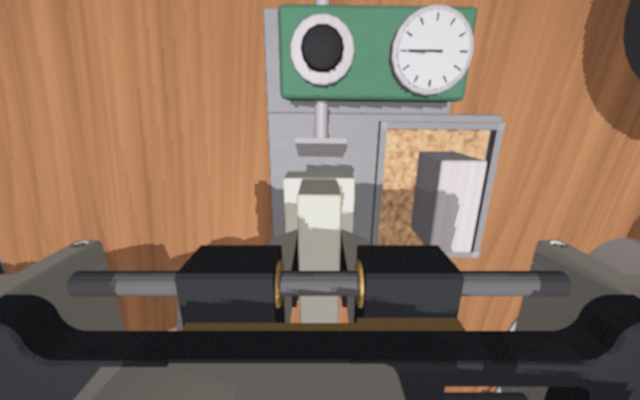

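The bar stands upright in the tray at (200,460). The insert hangs at column ~320, just short of the shoe at (147,321), and the button is at (47,323).

```bash
python3 - <<'E'
from h import *
np.set_printoptions(precision=4,suppress=True)
c=dict(np.load('pics/w5.npz'))
P=lambda r,q,z:ray('w',r,q,z,c)
b=P(47,323,.078);d=P(50,432,.069);e=d-b;print('btn',b,np.arctan2(e[1],e[0]),np.linalg.norm(e))
G=R.from_euler('z',.11).as_matrix();n=b-G@[0,.1175,.078];print('nest',n)
z=.3057-.2068
f=(P(178,284,z+.022)+P(178,354,z+.022))/2; print('foot end in gauge',G.T@(f-n), np.linalg.norm(P(178,284,z+.022)-P(178,354,z+.022)))
r=(P(195,299,z+.057)+P(195,341,z+.057))/2; print('rib end',G.T@(r-n))
print('tcp',G.T@(arm.observe()['position']-n)); print('shoe',G.T@(P(140,321,.069)-n),G.T@(P(155,321,.069)-n))
E
```

```text
btn [0.4674 0.2747 0.078 ] 0.11037316745843509 0.07688790247828728
nest [0.4803 0.158  0.    ]
foot end in gauge [-0.0024  0.0379  0.1209] 0.04249335879886697
rib end [-0.0019  0.0377  0.1559]
tcp [-0.0025 -0.0037  0.3057]
shoe [-0.001   0.0553  0.069 ] [-0.0009  0.0439  0.069 ]
```

```bash
python3 -m inch '.006 .002 0 0 .01;.006 .002 .015 0 .01;.006 .002 .03 0 .01;.006 .002 .04 0 .01;.006 .002 .04 0 .01'; python3 -m inch '0 0 .01 0 .01;0 0 .02 0 .01;0 0 .03 0 .01;0 0 .035 0 .01;0 0 .035 0 .01'
```

```text
clock: 11.2
position: [0.4793, 0.1599, 0.2647]
ee_rot: [-2.096, -2.339, 0.003]
force: [0.2, -0.4, -0.5]
width: 0.24
gripper_force: 30.0
clock: 11.7
position: [0.4795, 0.1602, 0.2298]
ee_rot: [-2.095, -2.341, 0.003]
force: [-0.2, -3.0, -2.0]
width: 0.235
gripper_force: 30.0
```

```bash
python3 -m inch '0 0 .003 0 .01;0 0 .006 0 .01;0 0 .007 0 .01;0 0 .007 0 .01'
```

```text
clock: 12.1
position: [0.4795, 0.1623, 0.2247]
ee_rot: [-2.092, -2.341, -0.004]
force: [-3.9, 3.5, 11.7]
width: 0.238
gripper_force: 30.0
```

```bash
python3 -m inch '0 0 .001 0 .01;0 0 .001 0 .01'; python3 -c "
from h import *
for i in range(4):
  arm.get_image('top'); s=arm.observe(); print(s['position'],s['force'])"
```

```text
clock: 12.3
position: [0.4795, 0.1628, 0.224]
ee_rot: [-2.091, -2.342, -0.004]
force: [-6.1, 4.8, 16.6]
width: 0.235
gripper_force: 30.0
[0.47944642 0.16278172 0.22399333] [-5.87334389  5.64494478 16.85384329]
[0.4794573  0.16278791 0.22399   ] [-5.70201647  5.16492714 17.24672423]
[0.47945524 0.16277435 0.22399882] [-6.09018781  4.64563269 16.44820648]
[0.4794668  0.1628071  0.22401419] [-5.93346837  5.25740367 16.27426887]
```

Stiff contact at the expected height, so the insert is seated. I release gently and rise.

```bash
python3 -m inch '0 0 -.001 0 .025;0 0 -.001 0 .035;0 0 -.001 0 .04;0 0 -.001 0 .04'; python3 -m inch '0 0 -.02 0 .04;0 0 -.06 0 .04;0 0 -.1 0 .04;-.03 0 -.1 0 .04;-.05 0 -.1 0 .04'; python3 -m inch '0 0 0 0 .04;0 0 0 0 .04';python3 lk.py w6
```

```text
clock: 12.9
position: [0.4797, 0.1606, 0.2236]
ee_rot: [-2.095, -2.341, 0.0]
force: [0.1, 0.1, -0.2]
width: 0.426
gripper_force: 0.0
clock: 13.4
position: [0.4857, 0.11, 0.325]
ee_rot: [2.093, 2.341, 0.004]
force: [-1.0, -0.5, -0.0]
width: 0.436
gripper_force: 0.0
clock: 13.6
position: [0.4852, 0.1108, 0.3237]
ee_rot: [-2.096, -2.34, -0.0]
force: [-0.3, -0.4, -0.3]
width: 0.437
gripper_force: 0.0
[0.4852 0.1108 0.3237] [-2.0961 -2.3398 -0.0001] 0.01785077439843219
{'intrinsics': array([[278.6588,   0.    , 318.9143],
       [  0.    , 278.6588, 197.1176],
       [  0.    ,   0.    ,   1.    ]]), 'pose': array([[ 0.994 , -0.1044, -0.0314,  0.4766],
       [ 0.109 ,  0.9489,  0.2963,  0.1902],
       [-0.0011, -0.2979,  0.9546,  0.3038],
       [ 0.    ,  0.    ,  0.    ,  1.    ]])}
```

View pics/w6.png

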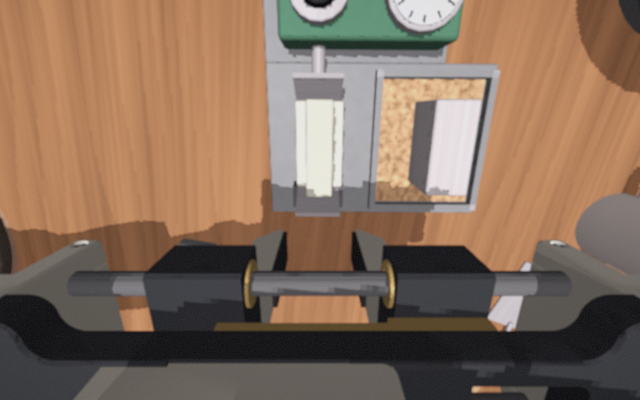

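The insert sits between shoe (row 75) and stop (row 213), with its rib top at rows 99–195 and columns 306–333. I check that against the model.

```bash
python3 - <<'E'
from h import *
np.set_printoptions(precision=1,suppress=True)
c=dict(np.load('pics/w6.npz'));G=R.from_euler('z',.11).as_matrix();n=np.array([.4803,.158,0])
for p in((99,306),(99,333),(195,307),(195,333)): print(1e3*(G.T@(ray('w',*p,.073,c)-n)))
for yc in(0,.003):
  for z in(.073,.079): print(z,[np.round(proj('w',n+G@[x,yc+y,z],c),0) for x in(-.011,.011) for y in(.04,-.04)])
E
```

```text
[-10.4  40.7  73. ]
[10.7 40.7 73. ]
[-10.7 -37.7  73. ]
[ 11.8 -37.7  73. ]
0.073 [array([100., 305.]), array([198., 307.]), array([100., 333.]), array([197., 332.])]
0.079 [array([100., 305.]), array([200., 306.]), array([100., 334.]), array([200., 332.])]
0.073 [array([ 96., 305.]), array([194., 307.]), array([ 96., 333.]), array([194., 332.])]
0.079 [array([ 95., 305.]), array([196., 306.]), array([ 95., 334.]), array([196., 332.])]
```

Level, centred and seated at the right height (length 78–80 mm at z 73). I hand it in.

```bash
python3 -c "
from cell import arm
print(arm.sign_off())"
```

```text
the job is handed in; nothing more can be done
None
```

The job is handed in at about 14 s of the 67 s allowed, verdict not shown: button pressed to its stop with the bar in the nest, bar upright in the tray, insert seated between stop and shoe to within about 3 mm in the last picture, gripper clear.

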